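# Nest the emptied picking bins

## Task

The lesson is over: nest the three empty red picking bins on the bench for storage, the smallest inside the middle one and that one inside the largest, all upright, fronts facing the same way and each sitting flat on the floor of the next. The middle bin has been left lying on its side, so stand it up first; set bins down inside one another rather than dropping them. Leave the hammer, the screwdriver and the wooden motor stand where they are.

Things in the scene. Friction and masses are not known exactly. Their poses are not given: they have to be found in the camera images.
- bin_large: Largest red plastic open-front picking bin, empty, upright, loose: 200 mm long (x), 170 wide (y) over the rim, 90 high, 0.26 kg. Origin: centre of underside; z up, x to the tall back wall; low front at -x. Floor and walls 3 mm. Rim along the top of the back and of the rear 62% of both sides: 8 mm wide (wall + 5 mm outward overhang), 10 mm tall; then the sides slope down to the front lip
- bin_large_back (a point): Middle of the top of the large bin's back rim: 96 mm behind (+x) its origin, 90 mm above. Inside: 154 mm across at the rim, back wall 92 mm behind the origin at the rim; walls lean 3 mm inwards down to the floor; clear floor from x = -68 to +89 mm (the front wall leans outwards)
- bin_large_front (a point): Middle of the top of the large bin's front lip: 96 mm in front (-x) of its origin, 45 mm above it
- bin_medium: Middle red bin, same make: 146 mm long (x), 128 wide (y), 72 high, 0.13 kg; origin, axes, walls, rim alike. At the start it lies on its +y side on the edge of its floor and its rim (z axis about 7 degrees above level), mouth roughly facing the robot, underside away, and is 128 mm high so. Pushing its raised rim away from the robot by about 80 mm tips it over onto its underside
- bin_medium_back (a point): Middle of the top of the medium bin's back rim: 69 mm behind (+x) its origin, 72 mm above. Inside: 112 mm across at the rim, back wall 65 mm behind the origin at the rim, walls lean 3 mm inwards to the floor; clear floor from x = -47 to +62 mm
- bin_medium_front (a point): Middle of the top of the medium bin's front lip: 69 mm in front (-x) of its origin, 36 mm above it
- bin_small: Smallest red bin, same make, upright, loose: 94 mm long (x), 88 wide (y), 52 high, 0.06 kg. Origin: centre of underside; z up, x to the tall back wall; walls and rim as on the large bin
- bin_small_back (a point): Middle of the top of the small bin's back rim: 43 mm behind (+x) its origin, 52 mm above it
- bin_small_front (a point): Middle of the top of the small bin's front lip: 43 mm in front (-x) of its origin, 26 mm above it
- hammer: Bystander: hammer lying to the left, 260 mm long along its x (head at +x, 108 mm wide), 26 mm high, wooden handle; origin under its middle
- screwdriver: Bystander: screwdriver with a red handle, 200 mm long along its x, 26 mm thick, lying beyond the bins; origin under its middle
- motor_stand: Bystander: wooden base 130 x 90 mm with a post carrying a small motor, 122 mm high, standing to the right; origin under its middle

How it is judged:
On the way:
1. the middle bin is brought upright (angle between bin_medium's own z axis and vertical below 0.12 rad), for 0.2 s.
At the end, for the whole second after the job is handed in: Small bin in the medium, medium in the large, large on the bench: all upright within 3.4 degrees, each underside 1 to 7 mm above that of the bin around it (flat on its floor), centres within 35 mm, front lips on the same side, all at rest (angle between each of bin_large, bin_medium, bin_small's own z axis and vertical below 0.06 rad and height (world z) of bin_large below 0.006 m and z of bin_medium in the frame of bin_large between 0.001 and 0.007 m and horizontal distance between bin_medium and bin_large below 0.035 m and x of bin_medium_front in the frame of bin_large below -0.03 m and z of bin_small in the frame of bin_medium between 0.001 and 0.007 m and horizontal distance between bin_small and bin_medium below 0.035 m and x of bin_small_front in the frame of bin_medium below -0.015 m and linear speed of each of bin_large, bin_medium, bin_small below 0.02 m/s); the robot touches nothing.
It fails at once if the hammer is moved more than 30 mm (distance of hammer from where it was at the start of the episode above 0.03 m).
It fails at once if the screwdriver is moved more than 30 mm (distance of screwdriver from where it was at the start of the episode above 0.03 m).
It fails at once if the motor stand is moved more than 30 mm (distance of motor_stand from where it was at the start of the episode above 0.03 m).
It fails at once if the small bin is dropped (falls freely at over 0.9 m/s, about 40 mm) (linear speed of bin_small above 0.9 m/s and contact force between the fingers and bin_small below 0.05 N).
It fails at once if the medium bin is dropped (falls freely at over 0.9 m/s, about 40 mm; tipping it onto its base is slower) (linear speed of bin_medium above 0.9 m/s and contact force between the fingers and bin_medium below 0.05 N).
It also fails if it takes over 61 s, if anything falls off the work surface, if the arm or the gripper's body presses on something with over 40 N, if the wrist force passes 120 N, or if a joint passes its speed limit or range.

## Robot

A 6-joint arm with a two-finger parallel gripper is mounted at the origin on the work surface. World frame = base frame: x ahead of the robot, y to its left, z up, the work surface at z = 0. Lengths are in m, angles in rad, forces in N, time in s.
With the tool pointing down it reaches from about 0.25 to 0.725 m from the base axis. Payload 4 kg.
Tool frame: the origin (TCP) lies midway between the tips of the shut fingers; the grasp point (between the pads) lies 19 mm behind it (bot.grip_depth is the distance from the TCP to the grasp point, in m); z points along the fingers, y is the line along which they close (so a half turn about z gives the same grasp; the last joint's range is limited). The gripper opens to 85 mm and grips with 20 to 120 N. Pads are 22 mm wide; open, the fingers measure 114 mm over their backs; the gripper's body (76 mm by 85 mm) begins 54 mm behind the grasp point. The pads swing forward as they close: fully open they stand 13 mm farther back than shut.
Start: joints at [-1.306, 0.241, 0.005, 1.335, 0, 1.571], TCP at [0.131, -0.483, 0.231] pointing down, gripper open.
Joint ranges: [-2.72, 2.72], [-1.05, 1.87], [-1.09, 1.28], [-1.99, 2.15], [-1.42, 1.44], [-3.14, 3.14]. Speed limits (rad/s): [2.79, 2.79, 3.14, 3.14, 3.14, 3.14].

## Interface

Orientations are given as a unit quaternion [x, y, z, w].
In Python, from workcell import bot gives the robot as it stands.
- The arm moves only by the shell command python3 -m creep 'ROWS'. ROWS is JSON, one flat list of numbers, 5 for each row, row after row: the shift along the world's x, y, z in m, then the turn about the world's z in rad, then the finger opening in m, from 0 to 0.0854. In form: [x, y, z, twist, claw, x, y, z, twist, claw, ...]. A call has 1 to 10 rows; each row is the pose to reach, as a shift and turn from the pose commanded when the call began; what a row does not reach only later rows make up. A row lasts 1/12 s, in which the tool goes at most 41.7 mm and 7.16 degrees, less where a joint would pass 70% of its speed; a pose out of reach is approached as far as the arm can. A call with a gripper value outside its range is refused whole. The fingers move at their own pace and stop on an object; the grip force is fixed at half the most. Time passes only in rows, so rows that repeat a pose let the fingers close. It gives the time, the measured TCP pose, the force, the opening and the grip force at its end, in the units of the state.
- bot.get_obs(): the state, without advancing time (a new reading comes with each control period).
- bot.camera(name): name is "side" or "top" or "wrist"; returns a dict with "pixels" (384x512x3 uint8, red, green, blue), "camera_matrix" (3x3 intrinsics, pixels), "dist_coeffs" ([k1, k2, p1, p2, k3] as OpenCV has them; the pictures are not rectified), "extrinsics" (4x4, takes a point from world to camera coordinates); the wrist camera has in their place "T_tool_cam" (4x4, takes a point from camera to tool coordinates, whose origin is the TCP and whose axes are the flange's). Camera axes: x right, y down, z forward; pixel columns grow to the right and rows downward; lengths in m; the calibration is good to about 2 mm. A picture is of the moment at which its call begins: read the wrist's pose just before it. There is no depth.
- bot.job_done(): hands the job in; it is judged then, once.
Trained networks look in the newest picture that a camera, given by its name, has taken for a name from the list of things; names that differ only in an ending like _2 or _b are one class to them, and where a whole thing is asked for, a point or a joint stands for the part that bears it (a point fixed in the world has none). Each returns a list of dicts, best first, with "score" (0 to 1); they miss things now and then, are a little off and sometimes report something else, mostly with a low value. They report only what shows in the picture. A call takes as long as a camera call.
- bot.look_for(camera, thing): "centre" ([column, row] as shares, 0 to 1, of the picture: columns of its width, rows of its height, amid what is visible of it).
- bot.place_of(camera, thing): "centre" ([column, row] as shares, 0 to 1, of the picture: columns of its width, rows of its height: a listed point, or the origin of a listed thing).
The state is a dict: "clock": time; "joint_pos": joint angles; "joint_vel": joint speeds; "tau": joint torques, N m; "eef_pos": TCP position; "tool_rot": TCP orientation; "ft_force": force on the tool from outside, world axes, zero at the start; "ft_torque": the same for the moment, N m; "grip_width": finger opening in m; "grasp_force": force on a finger pad.
Only numpy, scipy, OpenCV 4.12 (cv2) and the standard library are available. Lean on these libraries where they do the work, as an engineer would, in place of code of your own. Each camera call takes 0.05 s, during which the arm holds its last target. There are 200 camera calls.

## Working session

There is one attempt and no reset: what is moved stays moved. The work goes in short steps, Python scripts to look and compute and a shell command to move; the robot and the scene stay as the last step left them, time stands still between calls to the robot, and variables do not carry over. Pictures are saved under pics/ and viewed, at most 14 in all, crops included, and the job is handed in when it is done.

```bash
mkdir -p pics; cat > h.py <<'E'
import numpy as np, cv2
from workcell import bot
from scipy.spatial.transform import Rotation as R
W,H=512,384
def cam(n):
    o=bot.get_obs(); c=bot.camera(n)
    if 'extrinsics' in c: E=np.array(c['extrinsics'])
    else:
        T=np.eye(4);T[:3,:3]=R.from_quat(o['tool_rot']).as_matrix();T[:3,3]=o['eef_pos']
        E=np.linalg.inv(T@np.array(c['T_tool_cam']))
    return dict(px=c['pixels'],K=np.array(c['camera_matrix']),D=np.array(c['dist_coeffs']),E=E)
def ray(c,uv):
    p=cv2.undistortPoints(np.array([[uv]],float),c['K'],c['D'])[0,0]
    Rm,t=c['E'][:3,:3],c['E'][:3,3]
    return -Rm.T@t, Rm.T@np.array([p[0],p[1],1])
def atz(c,uv,z):
    o,d=ray(c,uv); return o+d*(z-o[2])/d[2]
def tri(obs):
    A=np.zeros((3,3));b=np.zeros(3);L=[ray(c,u) for c,u in obs]
    for o,d in L:
        d=d/np.linalg.norm(d);P=np.eye(3)-np.outer(d,d);A+=P;b+=P@o
    x=np.linalg.solve(A,b)
    return x,max(np.linalg.norm(np.cross(x-o,d/np.linalg.norm(d))) for o,d in L)
def proj(c,X):
    return cv2.projectPoints(np.array(X,float).reshape(-1,3),cv2.Rodrigues(c['E'][:3,:3])[0],c['E'][:3,3],c['K'],c['D'])[0][:,0]
def find(n,th,f='place_of'):
    return [(round(r['score'],2),np.array(r['centre'])*[W,H]) for r in getattr(bot,f)(n,th)[:2]]
def save(c,fn,scale=1.5): cv2.imwrite('pics/'+fn,cv2.resize(c['px'][:,:,::-1],None,fx=scale,fy=scale))
E
python3 - <<'E'
from h import *
C={n:cam(n) for n in('top','side')}
for n in C: save(C[n],n+'0.png')
names=[b+s for b in('bin_large','bin_medium','bin_small') for s in('','_back','_front')]+['hammer','screwdriver','motor_stand']
for th in names:
    f={n:find(n,th) for n in C}
    print(th,{n:[(s,u.round(0)) for s,u in f[n]] for n in f})
    if all(f.values()):
        x,e=tri([(C[n],f[n][0][1]) for n in C]); print('   ',x.round(3),round(e,4))
for n in C: print(n,ray(C[n],(256,192)))
o=bot.get_obs();print(o['clock'],o['eef_pos'],o['tool_rot'])
E
```

```text
bin_large {'top': [(0.82, array([252., 204.]))], 'side': [(0.93, array([279., 213.])), (0.53, array([343., 146.]))]}
    [ 0.558  0.016 -0.01 ] 0.0027
bin_large_back {'top': [(0.86, array([225., 205.])), (0.73, array([344., 207.]))], 'side': [(0.62, array([265., 215.]))]}
    [0.549 0.104 0.065] 0.0001
bin_large_front {'top': [(0.86, array([287., 205.]))], 'side': [(0.7, array([293., 186.]))]}
    [ 0.565 -0.093  0.028] 0.0086
bin_medium {'top': [(0.61, array([342., 205.])), (0.55, array([220., 207.]))], 'side': [(0.6, array([325., 155.]))]}
    [ 0.562 -0.277  0.041] 0.0013
bin_medium_back {'top': [(0.55, array([323., 231.])), (0.43, array([244., 139.]))], 'side': [(0.67, array([335., 166.])), (0.58, array([294., 188.]))]}
    [ 0.48  -0.205  0.088] 0.003
bin_medium_front {'top': [(0.72, array([362., 212.])), (0.7, array([166., 193.]))], 'side': [(0.89, array([341., 150.]))]}
    [ 0.539 -0.344  0.034] 0.0035
bin_small {'top': [(0.84, array([177., 204.]))], 'side': [(0.69, array([228., 260.])), (0.56, array([243., 252.]))]}
    [0.555 0.273 0.002] 0.0044
bin_small_back {'top': [(0.8
[... 251 characters left out ...]
[0.535 0.241 0.023] 0.0068
hammer {'top': [(0.58, array([ 91., 203.]))], 'side': [(0.95, array([161., 328.]))]}
    [ 0.553  0.569 -0.007] 0.0058
screwdriver {'top': [(0.75, array([245., 138.]))], 'side': [(0.59, array([218., 186.]))]}
    [ 0.791  0.052 -0.001] 0.0047
motor_stand {'top': [(0.95, array([421., 209.]))], 'side': [(0.63, array([358., 130.]))]}
    [ 0.561 -0.545 -0.008] 0.0035
top (array([ 0.48203206, -0.00795554,  1.33110553]), array([ 0.08817553,  0.00941808, -0.99620385]))
side (array([-0.04788352,  0.90417741,  1.22799469]), array([ 0.42555589, -0.53904958, -0.72695652]))
1.3 [ 0.13086381 -0.48258415  0.23131422] [9.91247833e-01 1.32014142e-01 1.28788955e-05 1.78854243e-05]
```

View pics/top0.png

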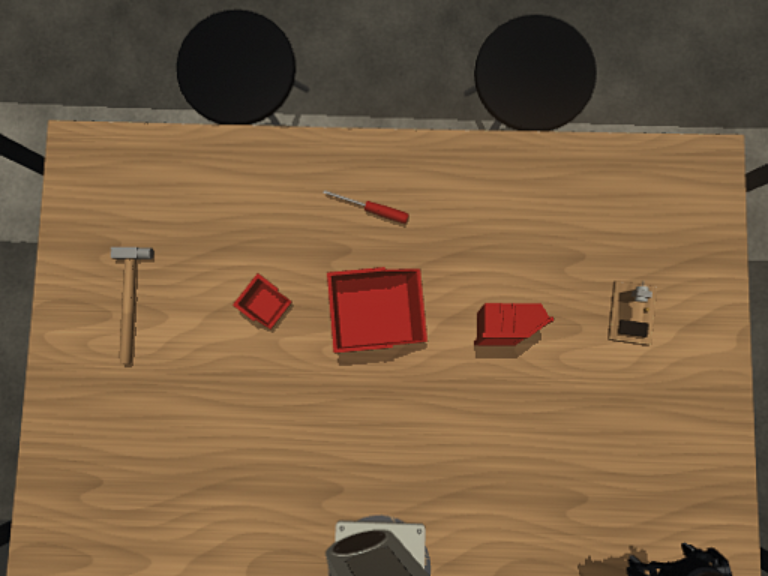

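View pics/side0.png

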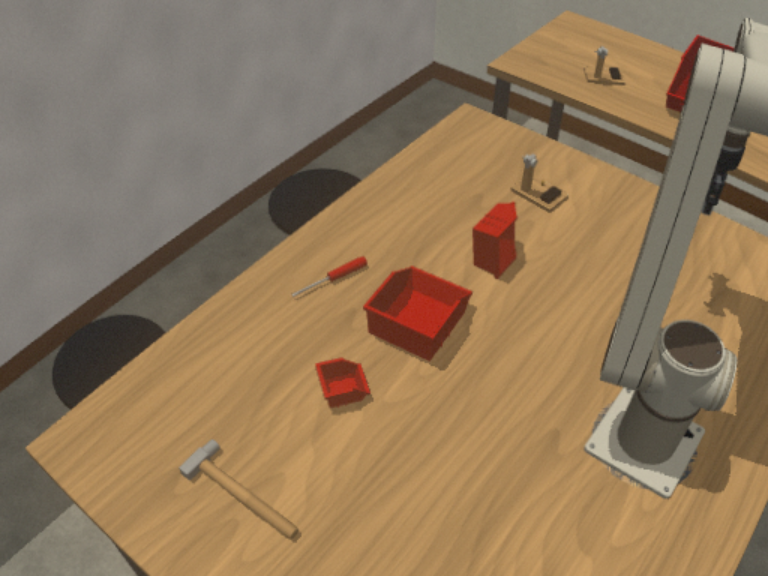

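The images show the large bin upright near (375, 308) in the top view, with its front to the right (-y). The medium bin lies at (512, 322) with its low front pointing right, and the small bin is at (264, 302), turned about 45°. The networks agree with this. I'll go to a pre-push pose and look with the wrist camera.

```bash
python3 -m creep '[0.26,0.21,0,-0.18,0,0.26,0.21,0,-0.18,0,0.26,0.21,0,-0.18,0,0.26,0.21,0,-0.18,0,0.26,0.21,0,-0.18,0,0.26,0.21,0,-0.18,0,0.26,0.21,0,-0.18,0,0.26,0.21,0,-0.18,0,0.26,0.21,0,-0.18,0,0.26,0.21,0,-0.18,0]'
python3 - <<'E'
from h import *
C={n:cam(n) for n in('top','side','wrist')}
save(C['wrist'],'w1.png')
print(bot.get_obs()['eef_pos'],ray(C['wrist'],(256,192)))
for th in('bin_medium','bin_medium_back','bin_medium_front'):
    print(th,{n:[(s,u.round(0)) for s,u in find(n,th)] for n in C})
# red mask corners top
h=cv2.cvtColor(C['top']['px'],cv2.COLOR_RGB2HSV)
m=((h[:,:,0]<8)|(h[:,:,0]>172))&(h[:,:,1]>150)&(h[:,:,2]>100)
m[:,:310]=0;m[:,380:]=0;m[:190]=0;m[245:]=0
y,x=np.nonzero(m);print(x.min(),x.max(),y.min(),y.max())
for uv in((x.min(),y.max()),(x.min(),y.min()),(x.max(),y.mean()),(x.mean(),y.max())): print(uv,atz(C['top'],uv,.125).round(3))
E
```

```text
clock: 2.13
eef_pos: [0.3926, -0.2708, 0.2312]
tool_rot: [0.999, 0.045, 0.0, -0.0]
ft_force: [-0.0, 0.5, 0.2]
grip_width: -0.0003
grasp_force: 0.0
[ 0.39004968 -0.27314099  0.23123504] (array([ 0.45989096, -0.26668517,  0.37415186]), array([-0.28124846, -0.02182221, -0.9593927 ]))
bin_medium {'top': [(0.96, array([344., 205.]))], 'side': [(0.96, array([325., 157.])), (0.6, array([340., 146.]))], 'wrist': [(0.85, array([267.,   6.]))]}
bin_medium_back {'top': [(0.91, array([322., 226.]))], 'side': [(0.93, array([334., 171.])), (0.44, array([277., 215.]))], 'wrist': [(0.55, array([197.,  79.]))]}
bin_medium_front {'top': [(0.74, array([364., 214.]))], 'side': [(0.79, array([341., 150.]))], 'wrist': []}
320 368 202 229
(np.int64(320), np.int64(229)) [ 0.482 -0.193  0.125]
(np.int64(320), np.int64(202)) [ 0.564 -0.192  0.125]
(np.int64(368), np.float64(214.07171314741035)) [ 0.531 -0.337  0.125]
(np.float64(341.550796812749), np.int64(229)) [ 0.484 -0.258  0.125]
```

View pics/w1.png

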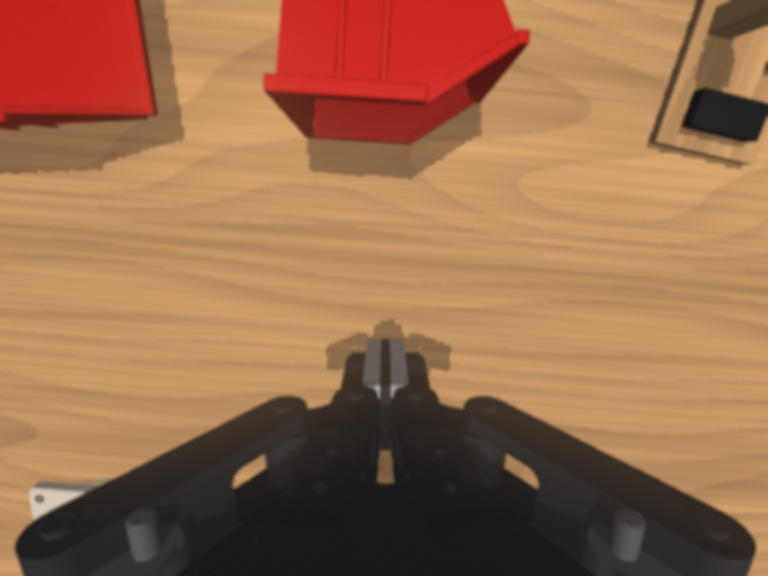

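The wrist image shows the medium bin's raised rim running from (265, 85) to (428, 95), which puts it at x≈0.482 and y from -0.193 to about -0.28. The way is clear, so I'll descend in front of it and push.

```bash
python3 -m creep '[0,0.017,-0.04,0,0,0,0.017,-0.08,0,0,0,0.017,-0.11,0,0,0.02,0.017,-0.136,0,0,0.045,0.017,-0.136,0,0,0.065,0.017,-0.136,0,0,0.07,0.017,-0.136,0,0,0.07,0.017,-0.136,0,0]'
python3 -m creep '[0.01,0,0,0,0,0.02,0,0,0,0,0.03,0,0,0,0,0.04,0,0,0,0,0.05,0,0,0,0,0.06,0,0,0,0,0.07,0,0,0,0,0.08,0,0,0,0,0.09,0,0,0,0,0.097,0,0,0,0]'
python3 - <<'E'
from h import *
C={n:cam(n) for n in('top','side')}
print(bot.get_obs()['eef_pos'])
for th in('bin_medium','bin_medium_back','bin_medium_front','bin_large_back','bin_large_front'):
    f={n:find(n,th) for n in C};print(th,{n:[(s,u.round(0)) for s,u in f[n]] for n in C})
    if all(f.values()): print(tri([(C[n],f[n][0][1]) for n in C]))
cv2.imwrite('pics/p1.png',cv2.resize(np.hstack([C['top']['px'][150:270,280:400],C['side']['px'][90:210,260:380]])[:,:,::-1],None,fx=3.2,fy=3.2))
E
```

```text
clock: 3.4
eef_pos: [0.4621, -0.2557, 0.0951]
tool_rot: [0.999, 0.043, 0.0, 0.0]
ft_force: [-0.6, -0.3, -0.3]
grip_width: 0.0003
grasp_force: 0.0
clock: 4.23
eef_pos: [0.5589, -0.2558, 0.0957]
tool_rot: [0.999, 0.042, 0.001, 0.0]
ft_force: [0.1, -1.3, 0.3]
grip_width: -0.0
grasp_force: 0.0
[ 0.55896086 -0.25565749  0.09554012]
bin_medium {'top': [(0.85, array([341., 194.])), (0.46, array([286., 203.]))], 'side': [(0.72, array([312., 159.]))]}
(array([ 0.60828209, -0.28023447, -0.00759615]), np.float64(0.006854035229489519))
bin_medium_back {'top': [(0.76, array([326., 205.])), (0.7, array([165., 193.]))], 'side': [(0.92, array([312., 156.])), (0.37, array([276., 212.]))]}
(array([ 0.56670779, -0.21255291,  0.0827869 ]), np.float64(0.01074387350307335))
bin_medium_front {'top': [], 'side': []}
bin_large_back {'top': [(0.65, array([220., 206.]))], 'side': [(0.8, array([264., 216.])), (0.65, array([313., 157.]))]}
(array([0.54499723, 0.11546103, 0.07681007]), np.float64(0.0006416333964093316))
bin_large_front {'top': [(0.66, array([284., 202.]))], 'side': [(0.96, array([293., 186.])), (0.21, array([357., 129.]))]}
(array([ 0.56804277, -0.08772698,  0.03047667]), np.float64(0.0026812405968047372))
```

View pics/p1.png

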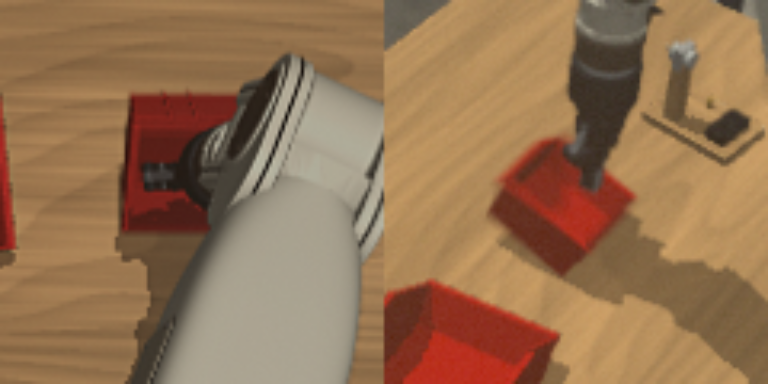

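The bin has tipped over and is landing on its base. I'll lift off, back away and measure from two wrist positions.

```bash
cat >> h.py <<'E'
import pickle
PTS=[b+s for b in('bin_large','bin_medium','bin_small') for s in('','_back','_front')]
def snap(cams,names,fn):
    L=[]
    for n in cams:
        c=cam(n); d={t:find(n,t) for t in names}; L.append((n,c,d))
    pickle.dump(L,open(fn,'wb')); return L
def report(Ls,names,zs):
    for t in names:
        o=[(c,d[t][0][1]) for n,c,d in Ls if d[t]]
        print(t,[(n,d[t][0][0],atz(c,d[t][0][1],zs[t]).round(3)[:2]) for n,c,d in Ls if d[t]],'tri',*( [tri(o)[0].round(3),round(tri(o)[1],4)] if len(o)>1 else []))
ZS=dict(zip(PTS,[0,.09,.045,0,.072,.036,0,.052,.026]))
E
python3 -m creep '[-0.02,0,0.04,0,0.03,-0.05,0,0.08,0,0.03,-0.09,0,0.12,0,0.03,-0.12,0,0.155,0,0.03,-0.12,0.01,0.155,0,0.03,-0.12,0.01,0.155,0,0.03,-0.12,0.01,0.155,0,0.03]'
python3 - <<'E'
from h import *
snap(['top','side','wrist'],PTS,'a.pkl')
E
python3 -m creep '[0,0.04,0,0,0.03,0,0.08,0,0,0.03,0,0.12,0,0,0.03,0,0.12,0,0,0.03,0,0.12,0,0,0.03]'
python3 - <<'E'
from h import *
L=pickle.load(open('a.pkl','rb'))+snap(['wrist'],PTS,'b.pkl')
report(L,PTS,ZS)
w=[c for n,c,d in L if n=='wrist']
cv2.imwrite('pics/w2.png',cv2.resize(np.hstack([w[0]['px'],w[1]['px']])[:,:,::-1],None,fx=.78,fy=.78))
E
```

```text
clock: 5.42
eef_pos: [0.4381, -0.246, 0.2527]
tool_rot: [0.999, 0.042, 0.002, 0.001]
ft_force: [-0.2, 0.6, -0.1]
grip_width: 0.0301
grasp_force: 0.0
clock: 7.33
eef_pos: [0.4379, -0.1239, 0.2506]
tool_rot: [0.999, 0.045, 0.0, 0.0]
ft_force: [-0.9, -0.2, -0.2]
grip_width: 0.03
grasp_force: 0.0
bin_large [('top', 0.57, array([0.556, 0.019])), ('side', 0.61, array([0.555, 0.031])), ('wrist', 0.62, array([0.552, 0.019])), ('wrist', 0.88, array([0.551, 0.018]))] tri [ 0.555  0.022 -0.008] 0.0046
bin_large_back [('top', 0.87, array([0.547, 0.112])), ('side', 0.78, array([0.549, 0.121])), ('wrist', 0.76, array([0.54 , 0.114]))] tri [0.546 0.116 0.087] 0.0055
bin_large_front [('top', 0.84, array([ 0.553, -0.095])), ('side', 0.84, array([ 0.554, -0.08 ])), ('wrist', 0.7, array([ 0.563, -0.075]))] tri [ 0.557 -0.084  0.045] 0.0117
bin_medium [('top', 0.88, array([ 0.609, -0.271])), ('side', 0.69, array([ 0.611, -0.256])), ('wrist', 0.82, array([ 0.614, -0.264])), ('wrist', 0.97, array([ 0.612, -0.262]))] tri [ 0.614 -0.267 -0.009] 0.0072
bin_medium_back [('top', 0.9, array([ 0.605, -0.206])), ('side', 0.66, array([0.526, 0.078])), ('wrist', 0.94, array([ 0.612, -0.197])), ('wrist', 0.74, array([ 0.614, -0.195]))] tri [ 0.681 -0.206 -0.216] 0.0653
bin_medium_front [('top', 0.69, array([ 0.618, -0.334])), ('side', 0.65, array([ 0.619, -0.333])), ('wrist', 0.74, array([ 0.614, -0.334])), ('wrist', 0.98, array([ 0.611, -0.336]))] tri [ 0.615 -0.335  0.036] 0.005
bin_small [('top', 0.95, array([0.55 , 0.281])), ('side', 0.81, array([0.562, 0.264]))] tri [0.55  0.276 0.023] 0.0005
bin_small_back [('top', 0.76, array([0.583, 0.304])), ('side', 0.89, array([0.58 , 0.305]))] tri [0.582 0.304 0.05 ] 0.0013
bin_small_front [('top', 0.97, array([0.537, 0.231])), ('side', 0.82, array([0.533, 0.242]))] tri [0.538 0.234 0.013] 0.0012
```

View pics/w2.png

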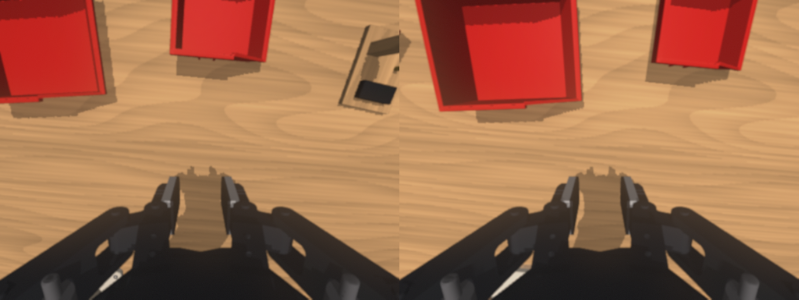

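Medium bin is upright: the left half shows its floor at (220, 25), and the right half shows it at (700, 35). The large bin's near rim runs from (440, 110) to (525, 106). I'll refine heights and yaws.

```bash
python3 - <<'E'
from h import *
L=pickle.load(open('a.pkl','rb'))+pickle.load(open('b.pkl','rb'))
A=[(c,d) for n,c,d in L]
t='bin_medium_back'; o=[(A[i][0],A[i][1][t][0][1]) for i in(0,2,3)]; print('med back',tri(o), tri(o[1:]))
w=A[3][0]
# big upscale edges
for a in((52,141),(161,136)): print('L near rim',atz(w,a,.09).round(4))
def near_edge(c,u0,u1,v0,v1,z):
    h=cv2.cvtColor(c['px'],cv2.COLOR_RGB2HSV)
    m=((h[:,:,0]<8)|(h[:,:,0]>172))&(h[:,:,1]>150)
    P=[]
    for u in range(u0,u1,4):
        v=np.nonzero(m[v0:v1,u])[0]
        if len(v): P.append(atz(c,(u,v0+v.max()+.5),z)[:2])
    P=np.array(P);k=np.polyfit(P[:,1],P[:,0],1)
    for _ in range(3):
        r=abs(P[:,0]-np.polyval(k,P[:,1]));P=P[r<max(.001,2*r.std())];k=np.polyfit(P[:,1],P[:,0],1)
    print('near edge slope dx/dy',k[0].round(4),'yaw',90-np.degrees(np.arctan(k[0])),'x at mean',P.mean(0).round(4),len(P),r.max())
near_edge(w,55,155,60,190,.09)
w0=A[2][0]
near_edge(w0,220,295,20,110,.072)
near_edge(w,328,400,20,130,.072)
# small bin rect from top
c=A[0][0];h=cv2.cvtColor(c['px'],cv2.COLOR_RGB2HSV)
m=(((h[:,:,0]<8)|(h[:,:,0]>172))&(h[:,:,1]>150)).astype(np.uint8);m[:,:145]=0;m[:,205:]=0;m[:170]=0;m[235:]=0
y,x=np.nonzero(m);P=np.array([atz(c,p,.045)[:2] for p in zip(x,y)],np.float32);print('small',cv2.minAreaRect(P*1000))
m*=0;m=(((h[:,:,0]<8)|(h[:,:,0]>172))&(h[:,:,1]>150)).astype(np.uint8);m[:,:205]=0;m[:,300:]=0;m[:165]=0;m[250:]=0
y,x=np.nonzero(m);P=np.array([atz(c,p,.09)[:2] for p in zip(x,y)],np.float32);print('large',cv2.minAreaRect(P*1000))
E
```

```text
med back (array([ 0.60708813, -0.19819076,  0.08486882]), np.float64(0.006688971878085317)) (array([ 0.61501707, -0.19648391,  0.06555874]), np.float64(0.000775003950445333))
L near rim [0.4573 0.105  0.09  ]
L near rim [ 0.4729 -0.0161  0.09  ]
near edge slope dx/dy -0.1156 yaw 96.5957892274214 x at mean [0.4621 0.0481] 25 0.000749812604380895
near edge slope dx/dy 0.0035 yaw 89.80015755338194 x at mean [ 0.5474 -0.2358] 18 0.0004944131638519034
near edge slope dx/dy -0.0024 yaw 90.13746840938788 x at mean [ 0.5471 -0.2309] 17 0.0009041127039030039
small ((557.8800659179688, 268.9961242675781), (99.08171081542969, 88.44013214111328), 54.357791900634766)
large ((550.6932983398438, 18.831069946289062), (169.6969757080078, 196.60569763183594), 6.928255558013916)
```

```bash
python3 -m creep '[0.04,-0.02,0,-0.09,0.03,0.08,-0.04,0,-0.09,0.03,0.12,-0.06,-0.02,-0.09,0.03,0.15,-0.07,-0.05,-0.09,0.03,0.17,-0.073,-0.09,-0.09,0.03,0.173,-0.073,-0.13,-0.09,0.03,0.173,-0.073,-0.14,-0.09,0.03,0.173,-0.073,-0.14,-0.09,0.03,0.173,-0.073,-0.14,-0.09,0.03]'
python3 - <<'E'
from h import *
c=cam('wrist');save(c,'w3.png',1)
print(bot.get_obs()['eef_pos'],find('wrist','bin_medium_back'),proj(c,[[.611,-.197,.072],[.611,-.193,.072],[.611,-.201,.072]]).round(0))
for s,u in find('wrist','bin_medium_back'): print(atz(c,u,.072))
E
```

```text
clock: 8.58
eef_pos: [0.6095, -0.1984, 0.1084]
tool_rot: [1.0, -0.003, -0.002, -0.001]
ft_force: [-0.3, -0.9, 0.7]
grip_width: 0.0295
grasp_force: 0.0
[ 0.61097883 -0.19888523  0.11105413] [(0.72, array([253.4912, 212.6976]))] [[255. 213.]
 [249. 213.]
 [260. 213.]]
[ 0.61121465 -0.19627793  0.072     ]
```

View pics/w3.png

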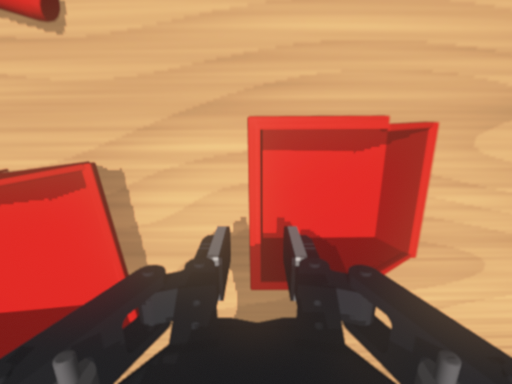

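The medium bin's back rim, at columns 248 to 261, sits between the fingers at about 228 and 287. Now I'll descend and close.

```bash
python3 -m creep '[0,0.002,-0.03,0,0.03,0,0.002,-0.055,0,0.03,0,0.002,-0.062,0,0.03,0,0.002,-0.062,0,0.03,0,0.002,-0.062,0,0,0,0.002,-0.062,0,0,0,0.002,-0.062,0,0,0,0.002,-0.062,0,0,0,0.002,-0.062,0,0,0,0.002,-0.062,0,0]'
```

```text
clock: 9.57
eef_pos: [0.6131, -0.1975, 0.0518]
tool_rot: [1.0, -0.002, 0.003, 0.001]
ft_force: [0.1, 1.3, 4.7]
grip_width: 0.0067
grasp_force: 58.8
```

```bash
python3 -m creep '[0,0,0.015,0,0,0,0,0.035,0,0,0,0,0.065,0,0,0,0,0.1,0,0,0,0,0.13,0,0,-0.01,0.03,0.13,0.05,0,-0.025,0.065,0.13,0.117,0,-0.035,0.1,0.13,0.117,0,-0.045,0.135,0.13,0.117,0,-0.045,0.135,0.13,0.117,0]'
python3 -m creep '[-0.005,0.035,0,0,0,-0.01,0.07,0,0,0,-0.015,0.105,0,0,0,-0.018,0.13,0,0,0,-0.021,0.141,0,0,0,-0.021,0.141,0,0,0,-0.021,0.141,0,0,0]'
python3 - <<'E'
from h import *
L=snap(['top','side','wrist'],PTS[:6],'c.pkl')
report(L,PTS[:6],dict(ZS,bin_medium=.13,bin_medium_back=.202,bin_medium_front=.166))
print(bot.get_obs()['eef_pos'],bot.get_obs()['tool_rot'])
cv2.imwrite('pics/p4.png',cv2.resize(np.hstack([L[1][1]['px'][100:292,150:406],L[2][1]['px'][::2,::2]])[:,:,::-1],None,fx=1.56,fy=1.56))
E
```

```text
clock: 10.4
eef_pos: [0.5641, -0.0558, 0.1798]
tool_rot: [0.998, 0.059, 0.0, -0.002]
ft_force: [-0.4, 0.5, -1.6]
grip_width: 0.0069
grasp_force: 58.9
clock: 10.98
eef_pos: [0.5463, 0.0702, 0.179]
tool_rot: [0.998, 0.063, 0.0, -0.003]
ft_force: [0.5, -0.5, -1.5]
grip_width: 0.0066
grasp_force: 59.2
bin_large [('side', 0.96, array([0.551, 0.022]))] tri
bin_large_back [('top', 0.61, array([ 0.554, -0.507])), ('side', 0.98, array([0.543, 0.121])), ('wrist', 0.69, array([0.541, 0.112]))] tri [ 0.555 -0.056  0.249] 0.3596
bin_large_front [('top', 0.82, array([ 0.562, -0.093])), ('side', 0.92, array([ 0.566, -0.084])), ('wrist', 0.5, array([ 0.533, -0.021]))] tri [ 0.55  -0.058  0.063] 0.0436
bin_medium [('top', 0.61, array([ 0.56 , -0.004])), ('side', 0.6, array([0.583, 0.006])), ('wrist', 0.89, array([0.558, 0.009]))] tri [0.565 0.007 0.14 ] 0.0135
bin_medium_back [('side', 0.7, array([0.539, 0.065])), ('wrist', 0.87, array([0.548, 0.071]))] tri [0.543 0.067 0.198] 0.0048
bin_medium_front [('top', 0.95, array([ 0.568, -0.066])), ('side', 0.62, array([ 0.564, -0.055])), ('wrist', 0.73, array([ 0.566, -0.056]))] tri [ 0.567 -0.064  0.158] 0.0036
[0.54594932 0.07064024 0.17830966] [ 9.98018621e-01  6.28169928e-02 -2.37053687e-04 -3.57788001e-03]
```

View pics/p4.png

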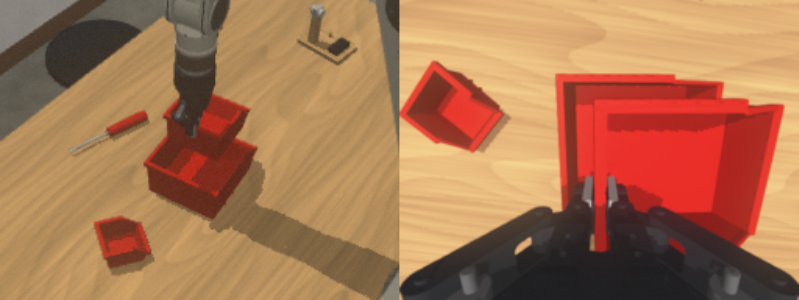

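The wrist half shows the medium's far rim from (595, 101) to (747, 101), parallel to the large's from (557, 75) to (673, 77). There is room all round, so I'll shift slightly and lower.

```bash
python3 -m creep '[-0.001,0.008,0,0,0,-0.001,0.008,-0.03,0,0,-0.001,0.008,-0.06,0,0,-0.001,0.008,-0.085,0,0,-0.001,0.008,-0.1,0,0,-0.001,0.008,-0.108,0,0,-0.001,0.008,-0.114,0,0,-0.001,0.008,-0.116,0,0,-0.001,0.008,-0.116,0,0]'
python3 - <<'E'
from h import *
L=snap(['wrist'],PTS[:6],'d.pkl')
report(L,PTS[:6],dict(ZS,bin_medium=.008,bin_medium_back=.08,bin_medium_front=.044))
o=bot.get_obs();print(o['eef_pos'],o['ft_force'])
save(L[0][1],'w5.png',1)
E
```

```text
clock: 12.78
eef_pos: [0.546, 0.0749, 0.0627]
tool_rot: [0.998, 0.066, 0.0, -0.005]
ft_force: [-0.3, 0.4, -1.3]
grip_width: 0.0068
grasp_force: 59.1
bin_large [] tri
bin_large_back [('wrist', 0.81, array([0.54 , 0.113]))] tri
bin_large_front [('wrist', 0.66, array([ 0.564, -0.078]))] tri
bin_medium [('wrist', 0.7, array([0.556, 0.011]))] tri
bin_medium_back [('wrist', 0.8, array([0.543, 0.073]))] tri
bin_medium_front [('wrist', 0.75, array([ 0.564, -0.056]))] tri
[0.54593685 0.0748149  0.06301293] [ 0.10138798 -0.50738477 -1.39234666]
```

View pics/w5.png

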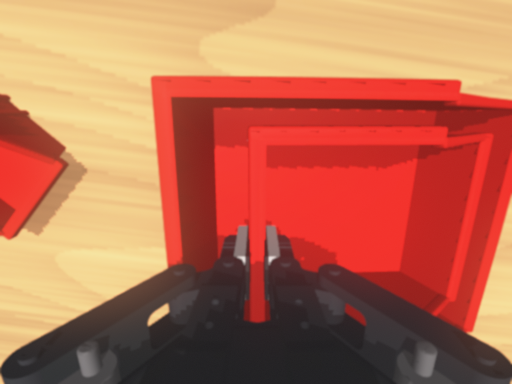

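The medium bin sits centred between the sides, with its far rim at row 127 and the large's inner edge at row 98. There is ample space behind, so I'll shift back 5 mm and lower until it touches.

```bash
python3 -m creep '[-0.0005,0.005,0,0,0,-0.0005,0.005,-0.003,0,0,-0.0005,0.005,-0.006,0,0,-0.0005,0.005,-0.007,0,0,-0.0005,0.005,-0.008,0,0,-0.0005,0.005,-0.008,0,0]'
```

```text
clock: 13.63
eef_pos: [0.5462, 0.0784, 0.0556]
tool_rot: [0.998, 0.068, 0.001, -0.007]
ft_force: [-2.4, 3.6, 7.8]
grip_width: 0.007
grasp_force: 64.8
```

```bash
python3 -m creep '[0,0,0,0,0.012,0,0,0,0,0.022,0,0,0,0,0.022,0,0,0,0,0.022,0,0,0.02,0,0.022,0,0,0.05,0,0.022,0,0,0.09,0,0.022,0,0,0.13,0,0.022,0,0,0.17,0,0.022,0,0,0.17,0,0.022]'
python3 - <<'E'
from h import *
L=snap(['wrist','side'],PTS,'e.pkl')
report(L,PTS,dict(ZS,bin_medium=.003,bin_medium_back=.075,bin_medium_front=.039))
o=bot.get_obs();print(o['eef_pos'],o['tool_rot'],o['ft_force'])
cv2.imwrite('pics/p6.png',cv2.resize(np.hstack([L[0][1]['px'],L[1][1]['px'][100:292,150:406].repeat(2,0).repeat(2,1)])[:,:,::-1],None,fx=.78,fy=.78))
E
```

```text
clock: 14.47
eef_pos: [0.5496, 0.0778, 0.2333]
tool_rot: [0.998, 0.068, 0.007, -0.007]
ft_force: [0.6, -0.9, 1.0]
grip_width: 0.0221
grasp_force: 0.0
bin_large [('wrist', 0.16, array([0.526, 0.248])), ('side', 0.84, array([0.538, 0.035]))] tri [0.516 0.16  0.139] 0.0517
bin_large_back [('wrist', 0.64, array([0.54 , 0.111])), ('side', 0.46, array([ 0.541, -0.012]))] tri [0.529 0.079 0.165] 0.0397
bin_large_front [('wrist', 0.93, array([ 0.564, -0.075])), ('side', 0.63, array([ 0.548, -0.073]))] tri [ 0.559 -0.088  0.023] 0.0026
bin_medium [('wrist', 0.6, array([0.564, 0.011])), ('side', 0.9, array([0.541, 0.015]))] tri [ 0.556  0.002 -0.022] 0.0056
bin_medium_back [('wrist', 0.67, array([0.545, 0.079])), ('side', 0.6, array([0.537, 0.062]))] tri [0.54  0.073 0.08 ] 0.0087
bin_medium_front [('wrist', 0.81, array([ 0.564, -0.055])), ('side', 0.81, array([ 0.564, -0.053]))] tri [ 0.564 -0.054  0.039] 0.0008
bin_small [('wrist', 0.82, array([0.558, 0.268])), ('side', 0.74, array([0.559, 0.272]))] tri [ 0.559  0.27  -0.003] 0.0016
bin_small_back [('wrist', 0.75, array([0.584, 0.305])), ('side', 0.96, array([0.58 , 0.304]))] tri [0.582 0.304 0.051] 0.0019
bin_small_front [('wrist', 0.71, array([0.531, 0.234])), ('side', 0.66, array([0.536, 0.244]))] tri [0.534 0.239 0.022] 0.0047
[0.54533116 0.07743439 0.22441641] [ 9.97692815e-01  6.76158662e-02 -3.14498431e-04 -6.08620672e-03] [0.00798118 0.28346074 0.12663745]
```

View pics/p6.png

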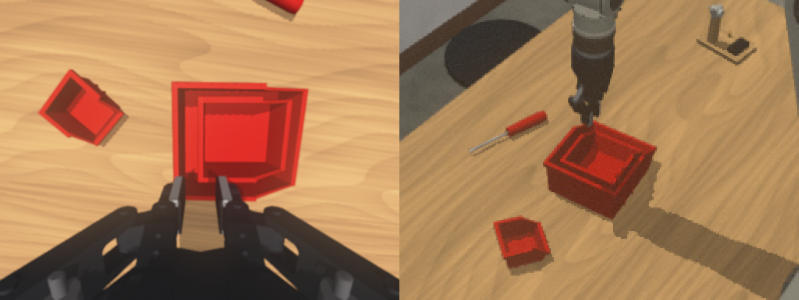

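The medium bin is nested in the large, with its rim at about (198, 97) to (283, 180) inside the large's in the left half. The small bin is at (82, 107). Next I'll move above the small bin's back rim.

```bash
python3 -m creep '[0.005,0.03,0,-0.11,0.03,0.01,0.06,0,-0.22,0.03,0.015,0.09,0,-0.33,0.03,0.02,0.12,0,-0.44,0.03,0.025,0.15,0,-0.55,0.03,0.03,0.18,0,-0.66,0.03,0.038,0.21,-0.02,-0.764,0.03,0.038,0.2275,-0.05,-0.764,0.03,0.038,0.2275,-0.085,-0.764,0.03,0.038,0.2275,-0.11,-0.764,0.03]'
python3 -m creep '[0,0,0,0,0.03,0,0,0,0,0.03]'
python3 - <<'E'
from h import *
S=PTS[6:]
L=snap(['wrist'],S,'f.pkl'); report(L,S,ZS)
o=bot.get_obs();print(o['eef_pos'],o['tool_rot'],2*np.degrees(np.arctan2(*o['tool_rot'][[1,0]] if hasattr(o['tool_rot'],'shape') else (o['tool_rot'][1],o['tool_rot'][0]))))
save(L[0][1],'w7.png',1)
E
```

```text
clock: 16.3
eef_pos: [0.5361, -0.0622, 0.1965]
tool_rot: [0.99, -0.108, -0.004, -0.09]
ft_force: [0.4, -0.6, -0.0]
grip_width: 0.0299
grasp_force: 0.0
clock: 16.47
eef_pos: [0.5352, -0.0618, 0.1961]
tool_rot: [0.99, -0.108, -0.005, -0.09]
ft_force: [-0.5, -0.1, 0.1]
grip_width: 0.0297
grasp_force: 0.0
bin_small [('wrist', 0.79, array([0.557, 0.267]))] tri
bin_small_back [('wrist', 0.6, array([0.587, 0.306]))] tri
bin_small_front [('wrist', 0.6, array([0.538, 0.237]))] tri
[ 0.53651882 -0.06055004  0.19712487] [ 0.99027534 -0.10613435 -0.00421944 -0.08984676] -12.234830576503654
```

View pics/w7.png

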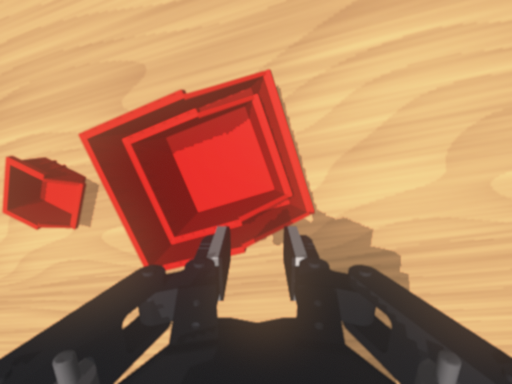

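The arm did not follow the move: the wrist is tilted and the TCP is at y=-0.06. I'll check the joints before moving again.

```bash
python3 - <<'E'
from h import *
o=bot.get_obs();print(np.round(o['joint_pos'],3));print(R.from_quat(o['tool_rot']).as_matrix().round(3))
E
```

```text
[-0.212  0.355  0.06   1.303  0.178  3.141]
[[ 0.977 -0.211  0.011]
 [-0.209 -0.961  0.179]
 [-0.027 -0.177 -0.984]]
```

Joint 6 hit its limit at 3.14, so the grasp has to be turned by half a turn. I'll probe how the command pose stands with a small safe move upwards and a positive twist.

```bash
python3 -m creep '[0,0,0.03,0.12,0.03,0,0,0.03,0.24,0.03,0,0,0.03,0.24,0.03]'
python3 - <<'E'
from h import *
o=bot.get_obs();print(np.round(o['joint_pos'],3),o['eef_pos']);print(R.from_quat(o['tool_rot']).as_matrix().round(3))
E
```

```text
clock: 16.92
eef_pos: [0.5377, -0.0605, 0.2282]
tool_rot: [0.996, 0.014, -0.014, -0.088]
ft_force: [-0.2, -0.0, 0.8]
grip_width: 0.03
grasp_force: 0.0
[-0.205  0.374  0.169  1.432  0.166  2.902] [ 0.53765259 -0.06054267  0.22817784]
[[ 0.999  0.026 -0.03 ]
 [ 0.031 -0.984  0.175]
 [-0.025 -0.176 -0.984]]
```

The base pose is the reached one and still carries a 10° tilt, which rows cannot undo directly. A +90° twist, which is on the way to the needed yaw anyway, turns the tilt so the tool tip points inwards. Pushing gently past the arm's reach should then swing the tip outwards again.

```bash
python3 -m creep '[0.01,0,0,0.12,0.03,0.02,0,0.01,0.24,0.03,0.03,0,0.02,0.36,0.03,0.04,0,0.03,0.48,0.03,0.05,0,0.03,0.6,0.03,0.06,0,0.03,0.72,0.03,0.07,0,0.03,0.84,0.03,0.08,0,0.03,0.96,0.03,0.09,0,0.03,1.08,0.03,0.1,0,0.03,1.2,0.03]'
python3 -m creep '[0.01,0,0,0.12,0.03,0.02,0,0,0.24,0.03,0.03,0,0,0.37,0.03,0.05,0,0,0.37,0.03,0.08,0,0,0.37,0.03,0.11,0,0,0.37,0.03,0.11,0,0,0.37,0.03]'
python3 - <<'E'
from h import *
o=bot.get_obs();print(np.round(o['joint_pos'],3),o['eef_pos']);print(R.from_quat(o['tool_rot']).as_matrix().round(3))
E
```

```text
clock: 17.75
eef_pos: [0.6364, -0.0605, 0.2555]
tool_rot: [0.814, 0.574, -0.063, -0.064]
ft_force: [-0.4, -0.5, 0.8]
grip_width: 0.0301
grasp_force: 0.0
clock: 18.33
eef_pos: [0.7175, -0.0582, 0.234]
tool_rot: [0.696, 0.713, -0.068, -0.045]
ft_force: [0.4, 0.9, -0.3]
grip_width: 0.0297
grasp_force: 0.0
[-0.062  0.981  1.269  2.015 -0.045  1.488] [ 0.71751476 -0.05820216  0.23395779]
[[-0.026  0.987 -0.159]
 [ 0.999  0.021 -0.035]
 [-0.031 -0.16  -0.987]]
```

```bash
python3 -m creep '[0.02,0,0.01,0,0.03,0.04,0,0.02,0,0.03,0.06,0,0.02,0,0.03,0.06,0,0.02,0,0.03]'
python3 - <<'E'
from h import *
o=bot.get_obs();print(np.round(o['joint_pos'],3),o['eef_pos']);print(R.from_quat(o['tool_rot']).as_matrix().round(3))
E
```

```text
clock: 18.67
eef_pos: [0.7343, -0.0571, 0.2409]
tool_rot: [0.697, 0.715, -0.051, -0.025]
ft_force: [0.4, -0.7, -0.1]
grip_width: 0.0298
grasp_force: 0.0
[-0.059  0.972  1.275  1.979 -0.045  1.489] [ 0.73426529 -0.05705146  0.24088018]
[[-0.027  0.994 -0.107]
 [ 0.999  0.023 -0.039]
 [-0.036 -0.108 -0.994]]
```

It works: the tilt went from 9.2° to 6.1°. I'll repeat it.

```bash
python3 -m creep '[0.03,0,0.01,0,0.03,0.06,0,0.02,0,0.03,0.09,0,0.03,0,0.03,0.12,0,0.03,0,0.03,0.12,0,0.03,0,0.03]'
python3 - <<'E'
from h import *
o=bot.get_obs();print(np.round(o['joint_pos'],3),o['eef_pos']);print(R.from_quat(o['tool_rot']).as_matrix().round(3))
E
```

```text
clock: 19.08
eef_pos: [0.7557, -0.0534, 0.225]
tool_rot: [0.697, 0.716, -0.04, -0.012]
ft_force: [-0.5, -0.2, -1.2]
grip_width: 0.0299
grasp_force: 0.0
[-0.053  0.991  1.275  1.926 -0.045  1.493] [ 0.75568501 -0.05335166  0.22498858]
[[-0.028  0.997 -0.073]
 [ 0.999  0.025 -0.041]
 [-0.039 -0.074 -0.997]]
```

```bash
python3 -m creep '[0.03,0,0.03,0,0.03,0.06,0,0.06,0,0.03,0.09,0,0.08,0,0.03,0.12,0,0.08,0,0.03,0.12,0,0.08,0,0.03]'
python3 - <<'E'
from h import *
o=bot.get_obs();print(np.round(o['joint_pos'],3),o['eef_pos']);print(R.from_quat(o['tool_rot']).as_matrix().round(3))
E
```

```text
clock: 19.5
eef_pos: [0.7601, -0.0496, 0.249]
tool_rot: [0.697, 0.716, -0.027, 0.004]
ft_force: [1.3, 0.3, -1.3]
grip_width: 0.03
grasp_force: 0.0
[-0.047  0.959  1.275  1.916 -0.045  1.497] [ 0.76007191 -0.04959497  0.24895011]
[[-0.028  0.999 -0.031]
 [ 0.999  0.027 -0.044]
 [-0.043 -0.032 -0.999]]
```

The tilt is now 1.8° in the closing plane, good enough. Next I go to the small bin with a +0.915 turn.

```bash
python3 -m creep '[-0.03,0.02,0,0.11,0.03,-0.055,0.05,0,0.22,0.03,-0.075,0.085,0,0.33,0.03,-0.095,0.12,0,0.44,0.03,-0.11,0.155,0,0.55,0.03,-0.125,0.19,0,0.66,0.03,-0.14,0.225,0,0.77,0.03,-0.155,0.26,0,0.88,0.03,-0.165,0.295,0,0.915,0.03,-0.175,0.325,0,0.915,0.03]'
python3 -m creep '[-0.002,0.03,-0.02,0,0.03,-0.002,0.03,-0.05,0,0.03,-0.002,0.03,-0.08,0,0.03,-0.002,0.03,-0.11,0,0.03,-0.002,0.03,-0.13,0,0.03,-0.002,0.03,-0.13,0,0.03]'
python3 - <<'E'
from h import *
S=PTS[6:]
L=snap(['wrist'],S,'g.pkl'); report(L,S,ZS)
o=bot.get_obs();print(o['eef_pos'],np.round(o['joint_pos'],3));print(R.from_quat(o['tool_rot']).as_matrix().round(3))
save(L[0][1],'w8.png',1)
E
```

```text
clock: 20.33
eef_pos: [0.5835, 0.2785, 0.248]
tool_rot: [0.307, 0.951, -0.022, 0.015]
ft_force: [0.7, -0.4, -0.2]
grip_width: 0.0303
grasp_force: 0.0
clock: 20.83
eef_pos: [0.5796, 0.3039, 0.1114]
tool_rot: [0.309, 0.951, -0.027, 0.011]
ft_force: [0.1, -0.1, -1.1]
grip_width: 0.03
grasp_force: 0.0
bin_small [('wrist', 0.78, array([0.557, 0.272]))] tri
bin_small_back [('wrist', 0.62, array([0.585, 0.302]))] tri
bin_small_front [('wrist', 0.67, array([0.535, 0.236]))] tri
[0.58422937 0.30596352 0.11964035] [ 0.507  0.627  0.306  1.259 -0.054  1.136]
[[-0.808  0.588  0.017]
 [ 0.587  0.808 -0.052]
 [-0.044 -0.032 -0.999]]
```

View pics/w8.png

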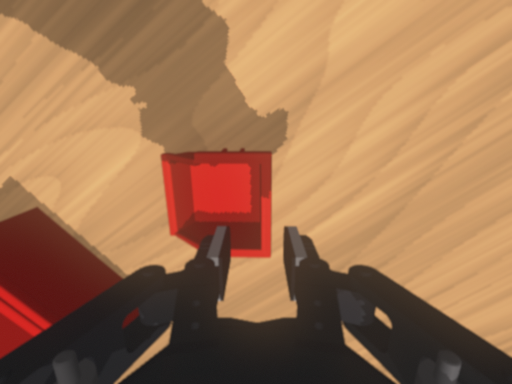

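The small bin is square to the fingers. Its back rim is at columns 262 to 272, with the fingers at 228 and 287. I'll compute the exact offset.

```bash
python3 - <<'E'
from h import *
L=pickle.load(open('g.pkl','rb'));c=L[0][1]
for uv in((267,205),(272,156),(271,254),(272,205),(262,205)): print(uv,atz(c,uv,.052).round(4))
# height check: triangulate from e.pkl wrist view
A=pickle.load(open('e.pkl','rb'))
t='bin_small_back';print(tri([(A[0][1],A[0][2][t][0][1]),(A[1][1],A[1][2][t][0][1]),(c,(267,205))]))
o=bot.get_obs();p=np.array(o['eef_pos']);Rm=R.from_quat(o['tool_rot']).as_matrix();print(p, 'tool-frame offset', Rm.T@(atz(c,(267,205),.052)-p))
E
```

```text
(267, 205) [0.5827 0.3074 0.052 ]
(272, 156) [0.5534 0.3327 0.052 ]
(271, 254) [0.62   0.2849 0.052 ]
(272, 205) [0.5849 0.3106 0.052 ]
(262, 205) [0.5805 0.3042 0.052 ]
(array([0.58244116, 0.30532607, 0.05071234]), np.float64(0.0028024654227376544))
[0.58422937 0.30596352 0.11964035] tool-frame offset [0.00507453 0.00237713 0.06744026]
```

```bash
python3 -m creep '[0,0.001,-0.035,0,0.03,0,0.001,-0.065,0,0.03,0,0.001,-0.085,0,0.03,0,0.001,-0.09,0,0.03,0,0.001,-0.09,0,0.03,0,0.001,-0.09,0,0,0,0.001,-0.09,0,0,0,0.001,-0.09,0,0,0,0.001,-0.09,0,0,0,0.001,-0.09,0,0]'
python3 -m creep '[0,0,0.0,0,0,0,0,0.01,0,0,0,0,0.03,0,0,0,0,0.06,0,0,0,0,0.09,0,0,0,0,0.12,0,0,0,0,0.12,0,0]'
python3 - <<'E'
from h import *
o=bot.get_obs();print(o['eef_pos'],o['joint_pos'][5],R.from_quat(o['tool_rot']).as_matrix().round(3))
E
```

```text
clock: 21.87
eef_pos: [0.5847, 0.3072, 0.0309]
tool_rot: [0.309, 0.951, -0.021, 0.017]
ft_force: [0.0, -0.8, 5.4]
grip_width: 0.0068
grasp_force: 60.9
clock: 22.45
eef_pos: [0.5867, 0.3085, 0.1573]
tool_rot: [0.309, 0.951, -0.018, 0.02]
ft_force: [1.4, 0.9, 1.0]
grip_width: 0.0067
grasp_force: 59.6
[0.58666913 0.30845717 0.15729745] 1.137319681259583 [[-0.808  0.588  0.027]
 [ 0.587  0.808 -0.046]
 [-0.049 -0.021 -0.999]]
```

```bash
python3 -m creep '[-0.002,-0.02,0,0.08,0,-0.006,-0.05,0,0.17,0,-0.01,-0.08,0,0.26,0,-0.014,-0.11,0,0.35,0,-0.018,-0.14,0,0.44,0,-0.022,-0.17,0,0.53,0,-0.026,-0.2,0,0.62,0,-0.031,-0.225,0,0.7,0,-0.035,-0.25,0,0.745,0,-0.037,-0.26,0,0.745,0]'
python3 -m creep '[0,0,0,0,0,0,0,0,0,0,0,0,0,0,0]'
python3 - <<'E'
from h import *
L=snap(['wrist','side','top'],PTS,'i.pkl'); report(L,PTS,dict(ZS,bin_medium=.003,bin_medium_back=.075,bin_medium_front=.039,bin_small=.126,bin_small_back=.178,bin_small_front=.152))
o=bot.get_obs();print(o['eef_pos'],np.round(o['joint_pos'],3));print(R.from_quat(o['tool_rot']).as_matrix().round(3))
save(L[0][1],'w9.png',1.5)
E
```

```text
clock: 23.28
eef_pos: [0.5452, 0.0433, 0.1487]
tool_rot: [-0.057, 0.998, -0.017, 0.023]
ft_force: [-0.5, -0.2, 0.1]
grip_width: 0.0069
grasp_force: 59.5
clock: 23.53
eef_pos: [0.5463, 0.0473, 0.1479]
tool_rot: [-0.058, 0.998, -0.016, 0.023]
ft_force: [-0.2, -0.0, -0.5]
grip_width: 0.0069
grasp_force: 59.5
bin_large [('side', 0.58, array([0.561, 0.022])), ('top', 0.18, array([0.56 , 0.001]))] tri [ 0.567  0.004 -0.021] 0.0059
bin_large_back [('wrist', 0.96, array([0.539, 0.114]))] tri
bin_large_front [('side', 0.95, array([ 0.557, -0.067])), ('top', 0.71, array([ 0.555, -0.088]))] tri [ 0.562 -0.086  0.025] 0.006
bin_medium [('wrist', 0.72, array([0.551, 0.009])), ('side', 0.6, array([0.555, 0.02 ])), ('top', 0.78, array([0.551, 0.002]))] tri [ 0.557  0.006 -0.013] 0.0066
bin_medium_back [('wrist', 0.61, array([0.546, 0.079])), ('side', 0.91, array([0.552, 0.073]))] tri [0.546 0.078 0.082] 0.0021
bin_medium_front [('side', 0.58, array([ 0.567, -0.044])), ('top', 0.58, array([ 0.577, -0.06 ]))] tri [ 0.578 -0.061  0.017] 0.0001
bin_small [('wrist', 0.73, array([0.548, 0.009])), ('side', 0.88, array([0.549, 0.006])), ('top', 0.87, array([0.535, 0.006]))] tri [0.541 0.01  0.135] 0.0076
bin_small_back [('wrist', 0.7, array([0.541, 0.046])), ('side', 0.65, array([0.539, 0.046])), ('top', 0.92, array([0.544, 0.045]))] tri [0.542 0.045 0.176] 0.0023
bin_small_front [('wrist', 0.91, array([ 0.551, -0.03 ])), ('side', 0.92, array([ 0.542, -0.015])), ('top', 0.87, array([ 0.553, -0.039]))] tri [ 0.557 -0.039  0.131] 0.0061
[0.5457324  0.04628193 0.14740624] [ 0.104  0.351 -0.069  1.108 -0.034 -0.014]
[[-0.992 -0.115  0.046]
 [-0.117  0.993 -0.03 ]
 [-0.043 -0.035 -0.998]]
```

View pics/w9.png

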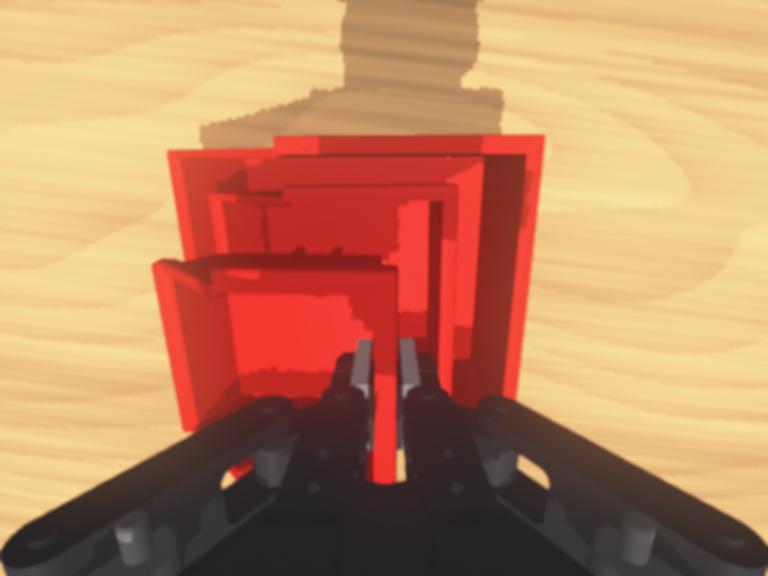

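The small bin hangs over the medium, with parallel far rims at rows 258 and 188. I'll shift 5 mm outwards, go partway down and check the lateral fit.

```bash
python3 -m creep '[0.003,0,-0.01,0,0,0.005,0,-0.025,0,0,0.005,0,-0.033,0,0,0.005,0,-0.033,0,0]'
python3 - <<'E'
from h import *
L=snap(['wrist','side'],PTS,'j.pkl'); report(L,PTS,dict(ZS,bin_medium=.003,bin_medium_back=.075,bin_medium_front=.039,bin_small=.085,bin_small_back=.137,bin_small_front=.111))
o=bot.get_obs();print(o['eef_pos'],o['tool_rot'])
c=L[0][1]
h=cv2.cvtColor(c['px'],cv2.COLOR_RGB2HSV)[:,:,2]
# far-edge rows by gradient along columns 200..250
for u in (210,230,250):
    g=c['px'][:,u,0].astype(int); print(u,[(v,g[v],g[v+2]) for v in range(60,220) if abs(g[v+2]-g[v])>25][:30])
E
```

```text
clock: 25.37
eef_pos: [0.5488, 0.0461, 0.1116]
tool_rot: [-0.058, 0.998, -0.016, 0.02]
ft_force: [-0.8, 0.1, -1.1]
grip_width: 0.007
grasp_force: 59.5
bin_large [('side', 0.56, array([0.548, 0.036]))] tri
bin_large_back [('wrist', 0.88, array([0.537, 0.115])), ('side', 0.62, array([0.53 , 0.128]))] tri [0.539 0.12  0.078] 0.0026
bin_large_front [('side', 0.9, array([ 0.559, -0.067]))] tri
bin_medium [('side', 0.59, array([0.552, 0.015]))] tri
bin_medium_back [('wrist', 0.71, array([0.545, 0.08 ])), ('side', 0.87, array([0.538, 0.077]))] tri [0.54  0.079 0.078] 0.0033
bin_medium_front [('wrist', 0.35, array([0.56 , 0.137])), ('side', 0.71, array([ 0.569, -0.088]))] tri [0.482 0.057 0.215] 0.0045
bin_small [('wrist', 0.79, array([0.554, 0.007])), ('side', 0.74, array([ 0.565, -0.006]))] tri [0.549 0.011 0.105] 0.0048
bin_small_back [('wrist', 0.81, array([0.548, 0.046])), ('side', 0.59, array([0.55 , 0.047]))] tri [0.551 0.046 0.135] 0.0009
bin_small_front [('wrist', 0.92, array([ 0.557, -0.036])), ('side', 0.83, array([ 0.566, -0.034]))] tri [ 0.574 -0.05   0.089] 0.0034
[0.55071949 0
[... 748 characters left out ...]
 np.int64(192), np.int64(166)), (125, np.int64(166), np.int64(196)), (168, np.int64(191), np.int64(149)), (169, np.int64(173), np.int64(137)), (178, np.int64(143), np.int64(169)), (179, np.int64(153), np.int64(185)), (180, np.int64(169), np.int64(195)), (195, np.int64(207), np.int64(237))]
250 [(97, np.int64(198), np.int64(148)), (98, np.int64(182), np.int64(124)), (101, np.int64(124), np.int64(169)), (102, np.int64(138), np.int64(194)), (103, np.int64(169), np.int64(203)), (122, np.int64(200), np.int64(170)), (125, np.int64(167), np.int64(199)), (168, np.int64(199), np.int64(154)), (169, np.int64(182), np.int64(140)), (179, np.int64(150), np.int64(182)), (180, np.int64(164), np.int64(194))]
```

```bash
python3 -m creep '[0,0,-0.02,0,0,0,0,-0.04,0,0,0,0,-0.052,0,0,0,0,-0.06,0,0,0,0,-0.06,0,0]'
python3 - <<'E'
from h import *
L=snap(['wrist'],PTS,'k.pkl'); report(L,PTS,dict(ZS,bin_medium_back=.075,bin_medium_front=.039,bin_small=.022,bin_small_back=.074,bin_small_front=.048))
o=bot.get_obs();print(o['eef_pos'],o['ft_force'])
save(L[0][1],'w10.png',1.5)
E
```

```text
clock: 26.78
eef_pos: [0.5492, 0.0461, 0.0525]
tool_rot: [-0.058, 0.998, -0.016, 0.02]
ft_force: [0.1, -0.1, -1.2]
grip_width: 0.0071
grasp_force: 59.6
bin_large [] tri
bin_large_back [('wrist', 0.69, array([0.54 , 0.114]))] tri
bin_large_front [('wrist', 0.86, array([ 0.562, -0.077]))] tri
bin_medium [] tri
bin_medium_back [('wrist', 0.6, array([0.546, 0.079]))] tri
bin_medium_front [('wrist', 0.73, array([ 0.565, -0.059]))] tri
bin_small [] tri
bin_small_back [('wrist', 0.95, array([0.55 , 0.046]))] tri
bin_small_front [('wrist', 0.92, array([ 0.562, -0.039]))] tri
[0.55107231 0.04630177 0.05492436] [ 0.76357112 -0.75500057 -0.2562667 ]
```

View pics/w10.png

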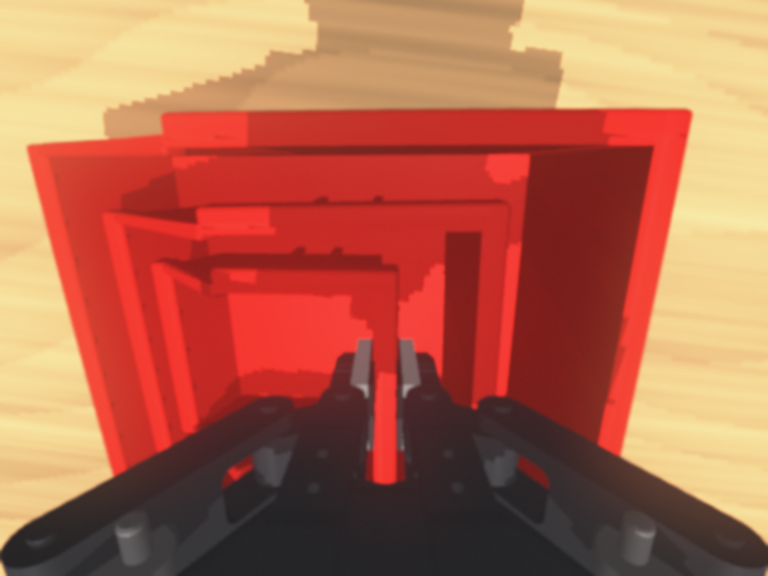

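The small bin is inside the medium with gaps all round: far rims at rows 265 and 210, fronts at columns 155 and 108. I'll set it down.

```bash
python3 -m creep '[0,0.002,-0.006,0,0,0,0.002,-0.011,0,0,0,0.002,-0.014,0,0,0,0.002,-0.016,0,0,0,0.002,-0.016,0,0]'
```

```text
clock: 27.7
eef_pos: [0.5502, 0.0482, 0.0376]
tool_rot: [-0.058, 0.998, -0.016, 0.022]
ft_force: [-0.6, 0.1, -0.8]
grip_width: 0.0073
grasp_force: 59.6
```

Nothing has touched yet (Fz -0.8), so I'll continue in small steps.

```bash
python3 -m creep '[0,0,-0.001,0,0,0,0,-0.002,0,0,0,0,-0.002,0,0]'; python3 -m creep '[0,0,-0.001,0,0,0,0,-0.002,0,0,0,0,-0.002,0,0]'
```

```text
clock: 27.95
eef_pos: [0.5509, 0.0484, 0.0369]
tool_rot: [-0.058, 0.998, -0.016, 0.023]
ft_force: [-1.3, 0.9, 3.7]
grip_width: 0.0067
grasp_force: 60.5
clock: 28.2
eef_pos: [0.5511, 0.0486, 0.0365]
tool_rot: [-0.058, 0.998, -0.016, 0.023]
ft_force: [-5.6, 2.6, 12.9]
grip_width: 0.0069
grasp_force: 62.1
```

Contact. Release and lift.

```bash
python3 -m creep '[0,0,0.001,0,0.012,0,0,0.001,0,0.022,0,0,0.001,0,0.022,0,0,0.001,0,0.022,0,0,0.02,0,0.022,0,0,0.05,0,0.022,0,0,0.09,0,0.022,0,0,0.13,0,0.022,0,0,0.17,0,0.022,0,0,0.17,0,0.022]'
python3 -m creep '[-0.04,0,0,0,0.022,-0.08,0,0,0,0.022,-0.12,0,0,0,0.022,-0.15,-0.04,0,0,0.022,-0.16,-0.08,0,0,0.022,-0.16,-0.12,0,0,0.022,-0.16,-0.16,0,0,0.022,-0.16,-0.2,0,0,0.022,-0.16,-0.2,0,0,0.022]'
python3 - <<'E'
from h import *
L=snap(['top','side'],PTS+['hammer','screwdriver','motor_stand'],'l.pkl')
Z=dict(ZS,bin_medium=.003,bin_medium_back=.075,bin_medium_front=.039,bin_small=.006,bin_small_back=.058,bin_small_front=.032,hammer=0,screwdriver=0,motor_stand=0)
report(L,list(Z),Z)
a,b=L[0][1]['px'][150:262,190:310],L[1][1]['px'][150:262,220:340]
cv2.imwrite('pics/p11.png',cv2.resize(np.hstack([a,b])[:,:,::-1],None,fx=3.3,fy=3.3))
E
```

```text
clock: 29.03
eef_pos: [0.5555, 0.0488, 0.213]
tool_rot: [-0.058, 0.998, -0.016, 0.03]
ft_force: [1.4, 0.1, 0.2]
grip_width: 0.0222
grasp_force: 0.0
clock: 29.78
eef_pos: [0.3904, -0.1578, 0.2041]
tool_rot: [-0.054, 0.998, -0.018, 0.023]
ft_force: [0.3, 0.8, -0.3]
grip_width: 0.0218
grasp_force: 0.0
bin_large [('side', 0.94, array([0.554, 0.027]))] tri
bin_large_back [('top', 0.95, array([0.542, 0.109])), ('side', 0.62, array([0.547, 0.122]))] tri [0.547 0.113 0.081] 0.0056
bin_large_front [('top', 0.82, array([ 0.556, -0.086])), ('side', 0.61, array([ 0.565, -0.077]))] tri [ 0.562 -0.083  0.042] 0.0061
bin_medium [('top', 0.82, array([ 0.552, -0.005])), ('side', 0.79, array([0.55 , 0.021]))] tri [ 0.558 -0.002 -0.025] 0.0058
bin_medium_back [('top', 0.82, array([0.542, 0.066])), ('side', 0.81, array([0.538, 0.069]))] tri [0.541 0.066 0.069] 0.0009
bin_medium_front [('top', 0.93, array([ 0.572, -0.052])), ('side', 0.7, array([ 0.563, -0.045]))] tri [ 0.571 -0.053  0.028] 0.0022
bin_small [('top', 0.56, array([0.548, 0.006])), ('side', 0.58, array([0.547, 0.01 ]))] tri [0.548 0.007 0.002] 0.0005
bin_small_back [('top', 0.73, array([0.544, 0.052])), ('side', 0.94, array([0.549, 0.042]))] tri [0.543 0.051 0.07 ] 0.0004
bin_small_front [('top', 0.7, array([ 0.568, -0.032])), ('side', 0.76, array([ 0.557, -0.025]))] tri [ 0.566 -0.034  0.019] 0.0028
hammer [('top', 0.73, array([0.546, 0.563])), ('side', 0.82, array([0.549, 0.579]))] tri [ 0.551  0.573 -0.015] 0.0054
screwdriver [('top', 0.63, array([0.545, 0.051])), ('side', 0.52, array([0.796, 0.049]))] tri [0.609 0.106 0.163] 0.0943
motor_stand [('top', 0.96, array([ 0.551, -0.547])), ('side', 0.73, array([0.572, 0.004]))] tri [ 0.692 -0.521 -0.419] 0.2203
```

View pics/p11.png

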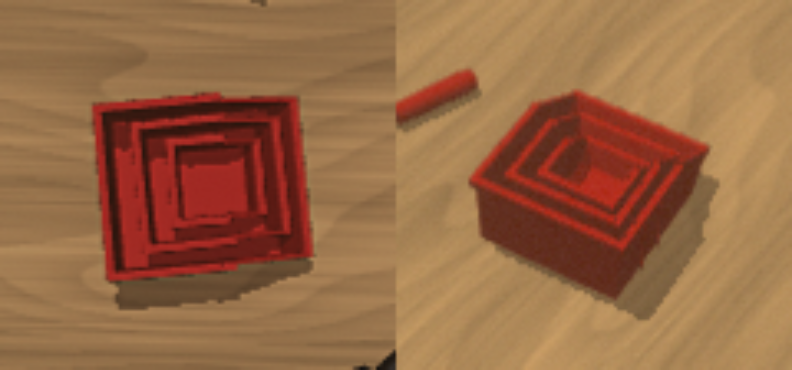

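All three are nested concentrically and level, with fronts to the right in the top view. The contact heights agree with the 3 mm floors.

```bash
python3 -c "
from workcell import bot
print(bot.job_done())"
```

```text
the job is handed in; nothing more can be done
None
```

I stood the middle bin up and nested it in the large one with the small one inside it, all upright with fronts facing the same way, and handed the job in at about 30 s of the 61 s; no verdict came back.

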